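# Turn the bottle brush bristles-up in the cellar tool block

### The job

The long bottle brush has been put into the wooden tool block bristles down. Pull it right out, turn it end for end and stand it back in its well handle down, bristles up, pushed to the bottom, then let go. Leave the other three utensils standing in their wells and do not knock over or shift the bottle, the wine glass or the dish; the notched cradle may be used to lay the brush down and change grip.

Things in the scene. Friction and masses are not known exactly. Their poses are not given: they have to be found in the camera images.
- brush: Long bottle brush, 220 mm, about 90 g: rigid off-white bristle head 32 mm in diameter, 48 mm long, then a round pale wooden handle 20 mm in diameter, 172 mm long, its far end domed (let go handle down, it tips and leans on the rim). Origin at the centre of the bristle end, z along the brush towards the handle: up at the start (only the handle seen), down when done. Centre of mass near z = 115 mm.
- brush_handle_end (a point): Tip of the domed far end of the brush's handle, on its axis, 220 mm from the bristle end.
- block: The wooden tool block, fixed, 140 x 140 mm, 65 mm high, origin at the centre of its underside on the table, z up. Four round wells 40 mm in diameter and 55 mm deep (floors 10 mm above the table) open in its top, centred at x = +-31, y = +-31 mm in its own frame; each holds one utensil, in any order.
- cradle: A pale wooden bottle cradle, fixed: base board 90 x 170 mm, 12 mm thick, with two upright slats 14 mm thick at y = +-70 mm of its own frame (it stands between 0 and 72 mm above the table). Each slat, about 70 mm wide, has a 90 degree V notch on its mid line, valley 50 mm and prong tops 72 mm above the table, 44 mm wide at the top; the two notches line up along its y axis. The space between the slats is open above the board. Origin at the centre of its underside, z up.
- muddler: Pale wooden muddler standing handle down in a well, 160 mm tall: shaft 24 mm in diameter with a head 32 mm in diameter over the top 30 mm. Origin at the centre of its foot, z up.
- spatula: Pale wooden spatula standing handle down in a well, 170 mm tall: round shaft 24 mm in diameter, 100 mm long, with a flat blade 30 mm wide (x) and 7 mm thick above. Origin at the centre of its foot, z up.
- small_brush: Short brush standing handle down in a well, bristles up already, 150 mm tall: handle 24 mm in diameter, off-white bristle head 28 mm in diameter over the top 45 mm. Origin at the centre of its foot, z up.
- bottle: Full green wine bottle, loose, standing on the table, 74 mm in diameter, 300 mm tall. Origin at the centre of its underside.
- glass: Empty stemmed wine glass, loose, standing on the table, 80 mm in diameter at its widest, 190 mm tall. Origin at the centre of its foot.
- cork_dish: Small white dish, loose, on the table, 90 mm across, 40 mm high. Origin at the centre of its underside.
There are look-alikes about, which are no part of the job. What is shaped like the brush but black, blue or pink is not meant.

How it is judged:
By the outcome, as a careful person would: the job done as asked, in the order asked, and still so for the second after the job is handed in, with the robot touching nothing.
It also fails if it takes over 69 s, if anything falls off the work surface, if the arm or the gripper's body presses on something with over 40 N, if the wrist force passes 120 N, or if a joint passes its speed limit or range.

### The arm

A 6-joint arm with a two-finger parallel gripper is mounted at the origin on the work surface. World frame = base frame: x ahead of the robot, y to its left, z up, the work surface at z = 0. Lengths are in m, angles in degrees, forces in N, time in s.
With the tool pointing down it reaches from about 0.4 to 0.825 m from the base axis. Payload 7 kg.
Tool frame: the origin (TCP) lies at the very end of the fingers, on their centre line; the grasp point (between the pads) lies 19 mm behind it; z points along the fingers, y is the line along which they close (so a half turn about z gives the same grasp; the last joint's range is limited). The gripper opens to 88 mm and grips with 3 to 60 N. Pads are 19 mm wide; open, the fingers measure 130 mm over their backs; the gripper's body (78 mm by 193 mm) begins 47 mm behind the grasp point.
Start: joints at [-52.248, 20.546, 0.682, 0, -70.136, -16.507], TCP at [0.245, -0.629, 0.227] pointing down, gripper open.
Joint ranges: [-176.03, 176.03], [-82.01, 121.73], [-58.28, 71.71], [-173.87, 95.51], [-174.79, -0.11], [-173.66, 173.66]. Speed limits (degrees/s): [136.94, 136.94, 172.46, 180, 180, 180].

### API

Orientations are given as [roll, pitch, yaw] about the fixed x, y, z axes, in that order (R = Rz(yaw) Ry(pitch) Rx(roll)).
In Python, from plant import r gives the robot as it stands. The module is installed in compiled form; this text tells all that it offers.
- The arm moves only by the tool jog_arm, never from a script. Its arguments are lists of equal length, an entry for each row: "travel": the shift along the tool's x, y, z each as a share of 50 cm, from -1 to 1, a list of three; "dr": the turn, a rotation vector about the tool's x, y, z each as a share of 360 degrees, from -1 to 1, a list of three; "claw": the opening, from 0 (shut) to 1 (fully open). A call has exactly 10 rows; each row is the pose to reach, as a shift and turn from the pose commanded when the call began, along the tool's axes at that moment, turning the shorter way round; what a row does not reach only later rows make up. A row lasts 1/8 s, in which the tool goes at most 62.5 mm and 10.7 degrees, less where a joint would pass 70% of its speed; a pose out of reach is approached as far as the arm can. A call with a number of a shift or a turn outside -1 to 1 is refused whole. A call with a gripper value outside its range is refused whole. The fingers move at their own pace and stop on an object; "newtons" is the grip in N (left out, the last holds). Time passes only in rows, so rows that repeat a pose let the fingers close, or fill a call up. It gives the time, the measured TCP pose, the force, the opening and the grip force at its end, in the units of the state.
- r.get_state(): the state, without advancing time (a new reading comes with each control period).
- r.capture(name): name is "scene" or "top" or "wrist"; returns a dict with "pixels" (400x640x3 uint8, red, green, blue), "range_z" (400x640 float32, m along the optical axis (not along the pixel's ray), 0 where there is no reading), "fx", "fy", "cx", "cy" (pixels), "position" and "attitude" of the camera in the world; the wrist camera has in their place "hand_eye" (4x4, takes a point from camera to tool coordinates, whose origin is the TCP and whose axes are the flange's). Camera axes: x right, y up, looking along -z (the intrinsics and any distortion apply to the point x, -y, -z); pixel columns grow to the right and rows downward; lengths in m; the calibration is good to about 2 mm. The wrist camera is an equidistant fisheye: a pixel r from the principal point sees the ray r / f radians off the axis. A picture is of the moment at which its call begins: read the wrist's pose just before it.
- r.close_job(): hands the job in; it is judged then, once.
Trained networks look in the newest picture that a camera, given by its name, has taken for a name from the list of things; names that differ only in an ending like _2 or _b are one class to them, and where a whole thing is asked for, a point or a joint stands for the part that bears it (a point fixed in the world has none). Each returns a list of dicts, best first, with "conf" (0 to 1); they miss things now and then, are a little off and sometimes report something else, mostly with a low value. They report only what shows in the picture. A call takes as long as a camera call. They do not tell look-alikes from the thing itself.
- r.boxes_of(name, camera): "extent" ([left, top, right, bottom] in pixels, round what is visible of it).
- r.regions_of(name, camera): "pixels" (400x640 bool, what is visible of it) and "extent" ([left, top, right, bottom] in pixels, round what is visible of it).
- r.tip_of(name, camera): "at" ([column, row] in pixels: a listed point, or the origin of a listed thing).
The state is a dict: "time_s": time; "joints": joint angles; "qd": joint speeds; "joint_torque": joint torques, N m; "tcp_pos": TCP position; "eef_rot": TCP orientation; "contact_force": force on the tool from outside, world axes, zero at the start; "moment": the same for the moment, N m; "gripper_width": finger opening in m; "gripper_force": force on a finger pad.
Only numpy, scipy, OpenCV 4.12 (cv2) and the standard library are available. Lean on these libraries where they do the work, as an engineer would, in place of code of your own. Each camera call takes 0.05 s, during which the arm holds its last target. There are 200 camera calls.

## Working session

There is one attempt and no reset: what is moved stays moved. The work goes in short steps, Python scripts to look and compute and a tool call to move; the robot and the scene stay as the last step left them, time stands still between calls to the robot, and variables do not carry over. Pictures are saved under pics/ and viewed, at most 10 in all, crops included, and the job is handed in when it is done.

Besides the shell and the picture viewer there is one more tool, called after "Call:" by a JSON object that holds its "method" and its "body". jog_arm: Moves the arm, as the interface text tells. Its arguments: {"type":"object","properties":{"travel":{"type":"array"},"dr":{"type":"array"},"claw":{"type":"array"},"newtons":{"type":"number"}},"required":["travel","dr","claw"]}

```bash
mkdir -p pics; cat > h.py <<'E'
import numpy as np, cv2
from scipy.spatial.transform import Rotation as R
from plant import r
def rot(a):
    a=np.array(a,float)
    return a if a.shape==(3,3) else (R.from_quat(a).as_matrix() if a.size==4 else R.from_euler('xyz',a,degrees=True).as_matrix())
def save(c,n): cv2.imwrite('pics/'+n,c['pixels'][...,::-1])
def cloud(c):
    v,u=np.mgrid[0:400,0:640]; z=c['range_z']
    p=np.stack([(u-c['cx'])/c['fx']*z,-(v-c['cy'])/c['fy']*z,-z],-1)
    return p@rot(c['attitude']).T+np.array(c['position'])
E
python3 - <<'E'
from h import *
a=r.capture('scene');b=r.capture('top')
save(a,'s0.png');save(b,'t0.png')
for c in(a,b):print({k:v for k,v in c.items() if k not in('pixels','range_z')})
for n in['brush','brush_handle_end','block','cradle','muddler','spatula','small_brush','bottle','glass','cork_dish']:
  for cam,c in(('scene',a),('top',b)):
    P=cloud(c)
    for d in r.boxes_of(n,cam)[:4]:
      print(n,cam,round(d['conf'],2),np.round(d['extent']).astype(int))
print(r.get_state())
E
```

```text
{'fx': 515.5771172778774, 'fy': 515.5771172778774, 'cx': 318.90752305118934, 'cy': 203.15240046138803, 'position': array([0.97856256, 0.73974269, 0.69165304]), 'attitude': array([ 58.06840868,   1.21387554, 152.91357778])}
{'fx': 385.09533376645186, 'fy': 385.09533376645186, 'cx': 322.33935079859197, 'cy': 193.8710431403362, 'position': array([0.43767446, 0.00564154, 1.0125961 ]), 'attitude': array([ 10.26411914,  -1.25730993, -89.86176488])}
brush scene 0.95 [446 184 472 278]
brush scene 0.93 [336 242 354 351]
brush scene 0.67 [420 208 440 291]
brush scene 0.67 [478 207 509 307]
brush top 0.81 [201 281 235 303]
brush top 0.73 [230 153 259 187]
brush top 0.51 [224 236 252 253]
brush top 0.49 [251 286 276 308]
brush_handle_end scene 0.97 [449 182 469 277]
brush_handle_end scene 0.77 [477 208 511 306]
brush_handle_end scene 0.64 [335 241 352 352]
brush_handle_end scene 0.63 [418 210 439 286]
brush_handle_end top 0.86 [204 284 236 303]
brush_handle_end top 0.84 [254 287 276 306]
brush_handle_end top 0.67 [226 237 250 254]
brush_handle_end top 0.64 [225 157 256 188]
block scene 0.95 [372
[... 617 characters left out ...]
 334 205]
{'time_s': 1.1, 'joints': array([-5.22494304e+01,  2.05475124e+01,  6.81017530e-01, -7.88012460e-04,
       -7.01351372e+01, -1.65068182e+01]), 'qd': array([-0.0655118 , -0.09745194, -0.07679146,  0.02174015, -0.03327951,
       -0.01200941]), 'joint_torque': array([-5.65876089e-04, -5.82400739e+01,  2.93305135e+01,  7.00255483e+00,
        1.25480592e-02, -4.80164294e-05]), 'tcp_pos': array([ 0.24455233, -0.62911267,  0.22653859]), 'eef_rot': array([ 1.79998225e+02,  2.46834338e-04, -1.58756516e+02]), 'contact_force': array([ 0.45238258, -0.11303365, -0.6610782 ]), 'moment': array([ 0.06111965,  0.02318375, -0.00360743]), 'gripper_force': 0.0, 'gripper_width': 0.08758755551080653}
```

View pics/s0.png

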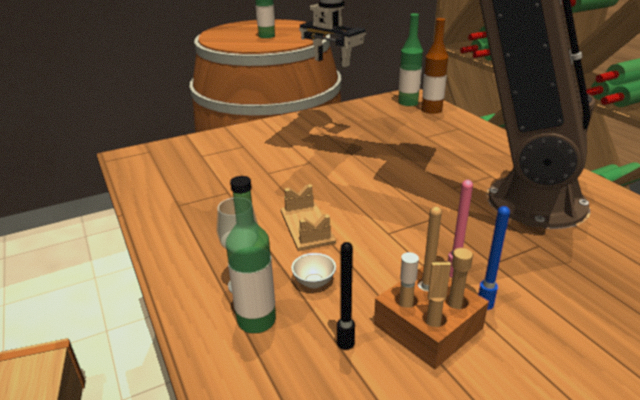

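View pics/t0.png

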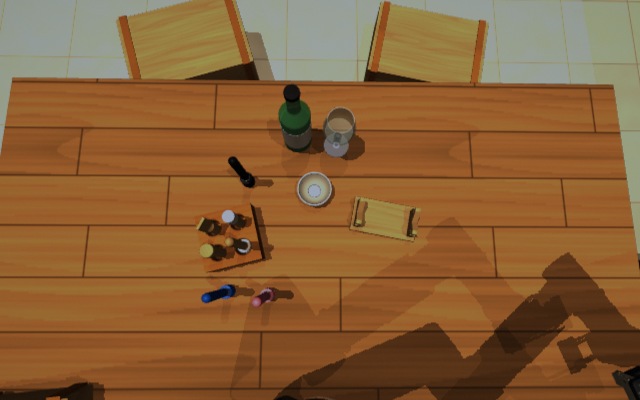

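The scene picture shows the look-alikes black (346,245), pink (467,185) and blue (503,210) standing on the table. The pale tan handle at (434,212) in the block's rear well is the brush; in the top view it is at about (230,242). The muddler (462,255), spatula (439,270) and small brush (409,260) share the block.

```bash
python3 - <<'E'
from h import *
a=r.capture('scene');b=r.capture('top')
np.savez('c0.npz',A=cloud(a),B=cloud(b),ai=a['pixels'],bi=b['pixels'])
A,B=cloud(a),cloud(b)
cr=np.hstack([cv2.resize(a['pixels'][190:370,360:520],(533,600)),cv2.resize(b['pixels'][190:310,190:290],(250,300)).repeat(2,0)[:600]])
cv2.imwrite('pics/c0.png',cr[...,::-1])
for n in['brush','muddler','spatula','small_brush','bottle','glass','cork_dish','cradle','block']:
  for cam,P in(('scene',A),('top',B)):
    for d in r.regions_of(n,cam)[:6]:
      q=P[cv2.erode(d['pixels'].astype(np.uint8),np.ones((2,2)))>0]
      if len(q)<4: continue
      t=q[q[:,2]>np.percentile(q[:,2],90)-1e-9]
      print(n,cam,round(d['conf'],2),np.round(d['extent']).astype(int),'med',np.median(q,0).round(3),'top',np.median(t,0).round(3))
# block top face
for P in(A,B):
  m=(abs(P[...,2]-.065)<.004)&(P[...,0]>.2)&(P[...,0]<.6)&(P[...,1]>.1)&(P[...,1]<.45)
  m=cv2.morphologyEx(m.astype(np.uint8),cv2.MORPH_OPEN,np.ones((2,2)))
  n,l,s,_=cv2.connectedComponentsWithStats(m);
  q=P[m>0]; print(len(q),'block',cv2.minAreaRect((q[:,:2]*1000).astype(np.float32)),q[:,2].mean())
  # cradle board + prongs
  for lo,hi in((.006,.018),(.056,.08)):
    m=(P[...,2]>lo)&(P[...,2]<hi)&(P[...,0]>.3)&(P[...,0]<.6)&(P[...,1]>-.27)&(P[...,1]<-.04)
    q=P[m];print(len(q),'cradle',lo,cv2.minAreaRect((q[:,:2]*1000).astype(np.float32)))
print(a['range_z'][203:340:15,434])
E
```

```text
brush scene 0.98 [418 210 443 292] med [0.493 0.186 0.155] top [0.491 0.185 0.223]
brush scene 0.85 [446 182 475 276] med [0.373 0.129 0.142] top [0.372 0.128 0.213]
brush scene 0.63 [338 243 352 350] med [0.663 0.191 0.095] top [0.661 0.189 0.212]
brush scene 0.55 [479 208 508 310] med [0.381 0.23  0.112] top [0.381 0.228 0.211]
brush top 0.89 [231 158 255 185] med [0.648 0.174 0.128] top [0.651 0.178 0.218]
brush top 0.83 [249 288 277 308] med [0.366 0.113 0.132] top [0.364 0.12  0.22 ]
brush top 0.69 [224 234 252 252] med [0.479 0.171 0.148] top [0.481 0.176 0.229]
brush top 0.67 [201 281 236 301] med [0.372 0.212 0.106] top [0.37  0.219 0.219]
muddler scene 0.85 [449 246 474 309] med [0.477 0.248 0.128] top [0.471 0.243 0.169]
muddler top 0.84 [201 242 228 256] med [0.464 0.229 0.166] top [0.464 0.235 0.172]
spatula scene 0.81 [428 259 454 325] med [0.531 0.258 0.122] top [0.529 0.256 0.175]
spatula top 0.78 [198 218 220 233] med [0.521 0.247 0.124] top [0.523 0.251 0.18 ]
small_brush scene 0.97 [401 255 418 310] med [0.552 0.208 0.124] top [0.547 0.201 0.159]
small_brush top 0.6
[... 1487 characters left out ...]
(560.983154296875, -173.75445556640625), (174.04527282714844, 90.18760681152344), 79.28142547607422)
279 cradle 0.056 ((560.242431640625, -174.32888793945312), (162.6307373046875, 66.61229705810547), 79.73655700683594)
1961 block ((505.9270935058594, 152.2317352294922), (159.82090759277344, 281.150634765625), 4.649442195892334) 0.06802474843940277
1714 cradle 0.006 ((451.1159973144531, -154.9499969482422), (295.47467041015625, 211.7646942138672), 0.15620194375514984)
274 cradle 0.056 ((555.80908203125, -177.8115997314453), (154.23556518554688, 66.17806243896484), 79.57238006591797)
[1.3028051  0.85647833 0.8721074  0.88598967 0.81059897 0.8225014
 0.8385912  0.8478603  0.86181176 0.8317351 ]
```

View pics/c0.png

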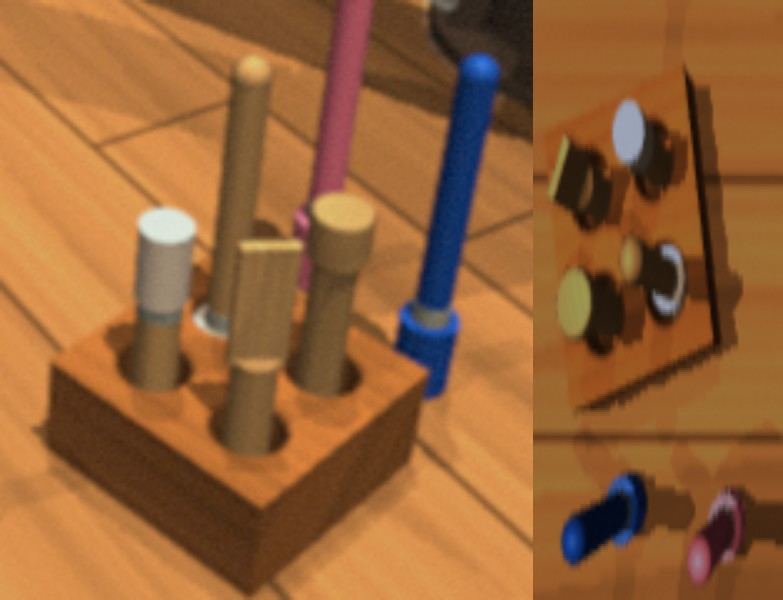

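The crop confirms the choice: a plain pale handle with a domed top, its white bristle collar just showing at the well rim. Plan: grip it near mid-length with the tool horizontal from the −y side, lift, roll 180° about the tool axis, and reinsert.

```bash
cat >> h.py <<'E'
def goal(p,Rt,s=None):
    s=s or r.get_state(); R0=rot(s['eef_rot'])
    t=R0.T@(np.array(p)-s['tcp_pos'])/.5; d=R.from_matrix(R0.T@Rt).as_rotvec(degrees=True)/360
    print('travel',t.round(4),'dr',d.round(4),'joints',np.round(s['joints'],1),'t',round(s['time_s'],2))
def side(phi,xs):  # tool z horizontal at angle phi (deg), tool x = (0,0,xs)
    z=np.array([np.cos(np.radians(phi)),np.sin(np.radians(phi)),0]);x=np.array([0,0,xs])
    return np.stack([x,np.cross(z,x),z],1)
E
cat > ax.py <<'E'
from h import *
from scipy.optimize import least_squares
def fit(P,cam,c0,zlo,zhi,rad):
    m=(P[...,2]>zlo)&(P[...,2]<zhi)&(np.hypot(P[...,0]-c0[0],P[...,1]-c0[1])<.03)
    q=P[m]
    def res(v):
        c=np.array([v[0],v[1]])+np.outer(q[:,2]-.15,v[2:]); return np.hypot(*(q[:,:2]-c).T)-rad
    s=least_squares(res,[c0[0],c0[1],0,0],loss='soft_l1',f_scale=.002)
    print(cam,len(q),'axis xy at z=.15',s.x[:2].round(4),'slope',s.x[2:].round(3),'rms',np.sqrt(np.mean(s.fun**2)).round(4)); return s.x
if __name__=='__main__':
    d=np.load('c0.npz')
    for k in'AB':
        fit(d[k],k,(.484,.178),.08,.215,.01)
        for c,n in(((.368,.12),'pink'),((.375,.221),'blue')): fit(d[k],n+k,c,.08,.2,.01)
        P=d[k];m=(abs(P[...,2]-.066)<.005)&(np.hypot(P[...,0]-.503,P[...,1]-.215)<.105)
        q=(P[m][:,:2]*1000).astype(np.float32);print('block',len(q),cv2.minAreaRect(q))
    goal((.35,-.3,.32),side(93,-1)); goal((.35,-.3,.32),side(93,1))
E
python3 ax.py
```

```text
A 669 axis xy at z=.15 [0.4859 0.1798] slope [ 0.002 -0.001] rms 0.001
pinkA 571 axis xy at z=.15 [0.3669 0.1218] slope [-0.     0.002] rms 0.0013
blueA 662 axis xy at z=.15 [0.3743 0.2223] slope [-0.003  0.   ] rms 0.0011
block 2575 ((506.1773376464844, 217.9375), (144.19430541992188, 142.42022705078125), 14.008926391601562)
B 102 axis xy at z=.15 [0.4825 0.1783] slope [0.    0.001] rms 0.0003
pinkB 73 axis xy at z=.15 [0.3632 0.1205] slope [0.001 0.001] rms 0.0002
blueB 122 axis xy at z=.15 [0.3709 0.221 ] slope [-0.    -0.001] rms 0.0003
block 2057 ((502.539306640625, 216.2744140625), (140.26416015625, 141.0507354736328), 14.03060531616211)
travel [-0.4351  0.5371 -0.1869] dr [-0.1546 -0.2138 -0.1546] joints [-52.2  20.5   0.7  -0.  -70.1 -16.5] t 2.1
travel [-0.4351  0.5371 -0.1869] dr [-0.2291  0.1657  0.2292] joints [-52.2  20.5   0.7  -0.  -70.1 -16.5] t 2.1
```

Call:
{"method": "jog_arm", "body": {"travel": [[-0.435,0.537,-0.187],[-0.435,0.537,-0.187],[-0.435,0.537,-0.187],[-0.435,0.537,-0.187],[-0.435,0.537,-0.187],[-0.435,0.537,-0.187],[-0.435,0.537,-0.187],[-0.435,0.537,-0.187],[-0.435,0.537,-0.187],[-0.435,0.537,-0.187]], "dr": [[-0.155,-0.214,-0.155],[-0.155,-0.214,-0.155],[-0.155,-0.214,-0.155],[-0.155,-0.214,-0.155],[-0.155,-0.214,-0.155],[-0.155,-0.214,-0.155],[-0.155,-0.214,-0.155],[-0.155,-0.214,-0.155],[-0.155,-0.214,-0.155],[-0.155,-0.214,-0.155]], "claw": [0.4,0.4,0.4,0.4,0.4,0.4,0.4,0.4,0.4,0.4], "newtons": 50}}

```text
time_s: 3.35
tcp_pos: [0.3496, -0.301, 0.3197]
eef_rot: [144.5, 88.0, -123.7]
contact_force: [0.8, -0.3, -0.0]
gripper_width: 0.0353
gripper_force: 0.0
```

```bash
python3 - <<'E'
from h import *
print(r.get_state()['tcp_pos'],r.get_state()['eef_rot'])
goal((.492,.02,.30),side(93,-1))
E
```

```text
[ 0.34959759 -0.30096362  0.31968914] [ 144.46076741   87.97228578 -123.74274644]
travel [ 0.0149 -0.3053  0.6335] dr [-0.0033 -0.0045 -0.0033] joints [ -54.5   40.7   19.   -58.9 -139.7   36.1] t 3.35
```

Call:
{"method": "jog_arm", "body": {"travel": [[0.015,-0.305,0.6335],[0.015,-0.305,0.6335],[0.015,-0.305,0.6335],[0.015,-0.305,0.6335],[0.015,-0.305,0.6335],[0.015,-0.305,0.6335],[0.015,-0.305,0.6335],[0.015,-0.305,0.6335],[0.015,-0.305,0.6335],[0.015,-0.305,0.6335]], "dr": [[-0.0033,-0.0045,-0.0033],[-0.0033,-0.0045,-0.0033],[-0.0033,-0.0045,-0.0033],[-0.0033,-0.0045,-0.0033],[-0.0033,-0.0045,-0.0033],[-0.0033,-0.0045,-0.0033],[-0.0033,-0.0045,-0.0033],[-0.0033,-0.0045,-0.0033],[-0.0033,-0.0045,-0.0033],[-0.0033,-0.0045,-0.0033]], "claw": [0.4,0.4,0.4,0.4,0.4,0.4,0.4,0.4,0.4,0.4]}}

```text
time_s: 4.6
tcp_pos: [0.4927, 0.0197, 0.2984]
eef_rot: [146.5, 89.7, -120.7]
contact_force: [0.3, 0.2, 0.3]
gripper_width: 0.0349
gripper_force: 0.0
```

```bash
python3 - <<'E'
from h import *
print(r.get_state()['tcp_pos'],r.get_state()['eef_rot'],rot(r.get_state()['eef_rot']).round(3))
goal((.492,.06,.122),side(93,-1))
c=r.capture('scene');save(c,'s2.png')
E
```

```text
[0.49265675 0.01971832 0.29839554] [ 146.51152281   89.67241387 -120.66708037] [[-0.003 -0.999 -0.049]
 [-0.005 -0.049  0.999]
 [-1.     0.003 -0.005]]
travel [ 0.3524 -0.0038  0.0822] dr [-0.0005 -0.0008 -0.0005] joints [ -29.3   33.1    0.5  -71.1 -116.4   37. ] t 4.6
```

View pics/s2.png

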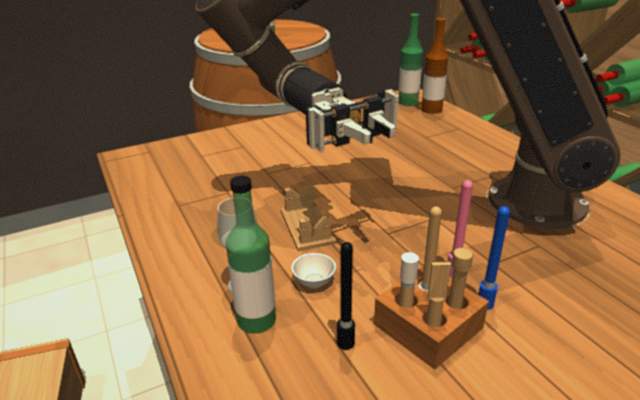

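The hand is at about (350,115), horizontal and wide along x. The wrist trails toward −y at (290,80), and the block is untouched. I'm checking the wrist's thickness against the cradle before lowering.

```bash
python3 - <<'E'
from h import *
for cam in('scene','top'):
  P=cloud(r.capture(cam)).reshape(-1,3)
  for y in np.arange(-.4,.04,.03):
    q=P[(P[:,2]>.14)&(P[:,2]<1)&(abs(P[:,1]-y)<.015)&(P[:,0]>.15)&(P[:,0]<.75)]
    if len(q)>3: print(cam,round(y,2),len(q),np.percentile(q[:,0],[2,98]).round(3),np.percentile(q[:,2],[2,50,98]).round(3))
E
```

```text
scene -0.4 34 [0.553 0.609] [0.268 0.285 0.361]
scene -0.37 61 [0.552 0.705] [0.268 0.38  0.492]
scene -0.34 810 [0.506 0.704] [0.283 0.386 0.492]
scene -0.31 3555 [0.519 0.69 ] [0.3   0.418 0.495]
scene -0.28 1085 [0.498 0.615] [0.28  0.47  0.494]
scene -0.25 407 [0.496 0.557] [0.274 0.336 0.493]
scene -0.22 324 [0.493 0.554] [0.275 0.326 0.345]
scene -0.19 331 [0.492 0.553] [0.281 0.328 0.345]
scene -0.16 304 [0.47 0.55] [0.302 0.332 0.343]
scene -0.13 425 [0.487 0.553] [0.315 0.324 0.337]
scene -0.1 143 [0.413 0.552] [0.314 0.32  0.337]
scene -0.07 1537 [0.417 0.597] [0.264 0.308 0.337]
scene -0.04 1647 [0.28  0.589] [0.259 0.308 0.454]
scene -0.01 493 [0.203 0.536] [0.288 0.308 0.5  ]
scene 0.02 829 [0.177 0.529] [0.287 0.427 0.514]
top -0.4 103 [0.615 0.688] [0.489 0.512 0.524]
top -0.37 867 [0.608 0.696] [0.486 0.519 0.533]
top -0.34 1628 [0.541 0.696] [0.486 0.526 0.562]
top -0.31 4279 [0.469 0.677] [0.324 0.505 0.605]
top -0.28 4005 [0.424 0.601] [0.321 0.579 0.651]
top -0.25 5720 [0.372 0.555] [0.326 0.626 0.687]
top -0.22 7424 [0.344 0.528] [0.328 0.659 0.714]
top -0.19 7875 [0.346 0.526] [0.328 0.674 0.723]
top -0.16 5782 [0.347 0.524] [0.31  0.682 0.726]
top -0.13 2123 [0.35  0.545] [0.309 0.719 0.745]
top -0.1 3123 [0.354 0.543] [0.315 0.737 0.755]
top -0.07 5388 [0.357 0.725] [0.183 0.741 0.761]
top -0.04 5677 [0.358 0.724] [0.18  0.753 0.763]
top -0.01 4527 [0.357 0.524] [0.306 0.754 0.763]
top 0.02 1331 [0.308 0.745] [0.171 0.636 0.749]
```

```bash
python3 - <<'E'
from h import *
goal((.4845,.06,.122),side(90,-1))
goal((.4845,.06,.22),side(90,-1))
E
```

```text
travel [0.3525 0.0112 0.0822] dr [ 0.0079 -0.0008 -0.0005] joints [ -29.2   33.1    0.4  -71.1 -116.4   37. ] t 4.75
travel [0.1566 0.0118 0.0813] dr [ 0.0079 -0.0008 -0.0005] joints [ -29.2   33.1    0.4  -71.1 -116.4   37. ] t 4.75
```

Call:
{"method": "jog_arm", "body": {"travel": [[0.07,0.0115,0.02],[0.14,0.0115,0.05],[0.21,0.0115,0.0815],[0.28,0.0115,0.0815],[0.32,0.0115,0.082],[0.3525,0.0112,0.0822],[0.3525,0.0112,0.0822],[0.3525,0.0112,0.0822],[0.3525,0.0112,0.0822],[0.3525,0.0112,0.0822]], "dr": [[0.0079,-0.0008,-0.0005],[0.0079,-0.0008,-0.0005],[0.0079,-0.0008,-0.0005],[0.0079,-0.0008,-0.0005],[0.0079,-0.0008,-0.0005],[0.0079,-0.0008,-0.0005],[0.0079,-0.0008,-0.0005],[0.0079,-0.0008,-0.0005],[0.0079,-0.0008,-0.0005],[0.0079,-0.0008,-0.0005]], "claw": [0.4,0.4,0.4,0.4,0.4,0.4,0.4,0.4,0.4,0.4]}}

```text
time_s: 6.0
tcp_pos: [0.4846, 0.0604, 0.1227]
eef_rot: [-99.6, 89.9, -9.5]
contact_force: [-0.4, 0.2, -0.8]
gripper_width: 0.0351
gripper_force: 0.0
```

```bash
python3 - <<'E'
from h import *
goal((.4845,.198,.122),side(90,-1))
s=r.get_state();print(s['tcp_pos'],s['contact_force'])
c=r.capture('scene');save(c,'s3.png')
P=cloud(c).reshape(-1,3)
for y in np.arange(-.45,.06,.03):
    q=P[(P[:,2]>.085)&(P[:,2]<.5)&(abs(P[:,1]-y)<.015)&(P[:,0]>.38)&(P[:,0]<.75)]
    if len(q)>3: print(round(y,2),len(q),np.percentile(q[:,0],[2,98]).round(3),np.percentile(q[:,2],[2,50]).round(3))
E
```

```text
travel [0.0014 0.     0.2751] dr [ 0.0001 -0.      0.0002] joints [ -26.2   47.9   -6.   -68.3 -105.1   56.9] t 6.0
[0.48463959 0.06042702 0.12272614] [-0.41258195  0.21083327 -0.82507012]
-0.36 83 [0.459 0.722] [0.16  0.235]
-0.33 272 [0.464 0.728] [0.163 0.266]
-0.3 1188 [0.478 0.724] [0.117 0.235]
-0.27 4279 [0.499 0.707] [0.132 0.24 ]
-0.24 2405 [0.483 0.623] [0.125 0.342]
-0.21 2449 [0.471 0.577] [0.127 0.409]
-0.18 1556 [0.443 0.533] [0.123 0.462]
-0.15 342 [0.466 0.534] [0.106 0.156]
-0.12 363 [0.449 0.533] [0.11  0.152]
-0.09 441 [0.473 0.538] [0.132 0.147]
-0.06 245 [0.415 0.583] [0.1   0.144]
-0.03 1632 [0.404 0.585] [0.09 0.14]
-0.0 2449 [0.383 0.576] [0.089 0.16 ]
0.03 375 [0.38  0.526] [0.112 0.132]
```

View pics/s3.png

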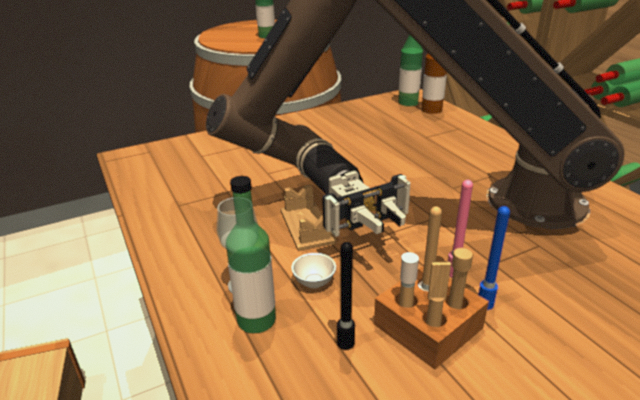

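The hand is at (365,205), level with the handle at (434,250). The wrist clears the cradle at (305,205). I'm advancing onto the handle.

Call:
{"method": "jog_arm", "body": {"travel": [[0.001,0,0.05],[0.001,0,0.1],[0.001,0,0.15],[0.001,0,0.2],[0.001,0,0.24],[0.001,0,0.275],[0.001,0,0.275],[0.001,0,0.275],[0.001,0,0.275],[0.001,0,0.275]], "dr": [[0,0,0],[0,0,0],[0,0,0],[0,0,0],[0,0,0],[0,0,0],[0,0,0],[0,0,0],[0,0,0],[0,0,0]], "claw": [0.4,0.4,0.4,0.4,0.4,0.4,0.4,0.4,0.4,0.4]}}

```text
time_s: 7.3
tcp_pos: [0.4845, 0.1976, 0.1216]
eef_rot: [-48.9, 90.0, 41.2]
contact_force: [-0.1, -0.1, 0.0]
gripper_width: 0.0349
gripper_force: 0.0
```

```bash
python3 - <<'E'
from h import *
s=r.get_state();print(s['tcp_pos'],s['contact_force'],s['joints'].round(1))
c=r.capture('scene')
from ax import fit
fit(cloud(c),'brush',(.484,.179),.17,.215,.01)
cv2.imwrite('pics/c4.png',cv2.resize(c['pixels'][150:370,300:520],(600,600))[...,::-1])
E
```

```text
[0.48454677 0.19756525 0.1215767 ] [-0.10676174 -0.13861896  0.00350882] [-15.5  46.3 -12.5 -76.6 -98.   59.7]
brush 267 axis xy at z=.15 [0.4859 0.1799] slope [-0.001 -0.001] rms 0.001
```

View pics/c4.png

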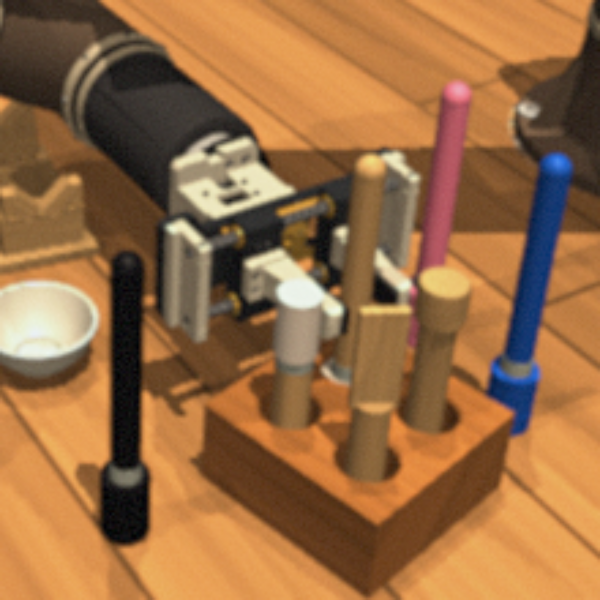

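The crop shows the fingers straddling the pale handle at (365,280), with the neighbours and the pink decoy clear. Close and lift.

Call:
{"method": "jog_arm", "body": {"travel": [[0,0,0],[0,0,0],[0,0,0],[0,0,0],[-0.02,0,0],[-0.06,0,0],[-0.12,0,0],[-0.18,0,0],[-0.22,0,0],[-0.22,0,0]], "dr": [[0,0,0],[0,0,0],[0,0,0],[0,0,0],[0,0,0],[0,0,0],[0,0,0],[0,0,0],[0,0,0],[0,0,0]], "claw": [0,0,0,0,0,0,0,0,0,0], "newtons": 50}}

```text
time_s: 8.6
tcp_pos: [0.4844, 0.1979, 0.2335]
eef_rot: [-101.4, 89.7, -11.3]
contact_force: [-0.5, 0.7, -1.4]
gripper_width: 0.0189
gripper_force: 50.0
```

```bash
python3 - <<'E'
from h import *
from ax import fit
s=r.get_state();print(s['tcp_pos'],s['contact_force'],s['joints'].round(1))
c=r.capture('scene');P=cloud(c)
z0=s['tcp_pos'][2]
fit(P,'upper',(.484,.179),z0+.03,z0+.09,.01)
q=P[(np.hypot(P[...,0]-.484,P[...,1]-.179)<.025)&(P[...,2]>.19)];print('top z',np.percentile(q[:,2],99.5))
goal((.4845,.1976,.36),side(90,-1))
E
```

```text
[0.48440579 0.1979488  0.23348723] [-0.50610351  0.74477306 -1.4315998 ] [ -16.    33.7  -12.9  -78.1 -100.9   48. ]
upper 422 axis xy at z=.15 [0.4868 0.1801] slope [-0.001 -0.001] rms 0.001
top z 0.3402907372834882
travel [-0.2552 -0.0012 -0.0009] dr [ 0.0001 -0.0001  0.0004] joints [ -16.    33.8  -13.   -78.1 -100.9   48. ] t 8.65
```

Call:
{"method": "jog_arm", "body": {"travel": [[-0.07,0,0],[-0.14,0,0],[-0.21,0,0],[-0.255,-0.001,0],[-0.255,-0.001,0],[-0.255,-0.001,0],[-0.255,-0.001,0],[-0.255,-0.001,0],[-0.255,-0.001,0],[-0.255,-0.001,0]], "dr": [[0,0,0],[0,0,0],[0,0,0],[0,0,0.01],[0,0,0.03],[0,0,0.055],[0,0,0.08],[0,0,0.105],[0,0,0.13],[0,0,0.15]], "claw": [0,0,0,0,0,0,0,0,0,0]}}

```text
time_s: 9.9
tcp_pos: [0.4847, 0.198, 0.358]
eef_rot: [89.9, 35.6, -180.0]
contact_force: [-0.2, -0.9, -1.3]
gripper_width: 0.0189
gripper_force: 50.0
```

```bash
python3 - <<'E'
from h import *
s=r.get_state();print(s['contact_force'],s['joints'].round(1),rot(s['eef_rot']).round(3))
goal((.4845,.1976,.36),side(90,1))
E
```

```text
[-0.24670675 -0.87278408 -1.31492628] [ -17.    21.2   -9.9  -81.  -104.6  -22.1] [[-0.813 -0.582 -0.001]
 [-0.    -0.001  1.   ]
 [-0.582  0.813  0.001]]
travel [-0.002   0.0034 -0.0007] dr [ 0.000e+00 -3.000e-04  3.489e-01] joints [ -17.    21.2   -9.9  -81.  -104.6  -22.1] t 9.9
```

j6 is decreasing as predicted, so I continue to 180°.

Call:
{"method": "jog_arm", "body": {"travel": [[-0.002,0.003,0],[-0.002,0.003,0],[-0.002,0.003,0],[-0.002,0.003,0],[-0.002,0.003,0],[-0.002,0.003,0],[-0.002,0.003,0],[-0.002,0.003,0],[-0.002,0.003,0],[-0.002,0.003,0]], "dr": [[0,0,0.027],[0,0,0.054],[0,0,0.081],[0,0,0.108],[0,0,0.135],[0,0,0.162],[0,0,0.189],[0,0,0.216],[0,0,0.243],[0,0,0.27]], "claw": [0,0,0,0,0,0,0,0,0,0]}}

```text
time_s: 11.15
tcp_pos: [0.4846, 0.198, 0.3599]
eef_rot: [89.9, -61.6, -179.9]
contact_force: [-0.5, -0.6, -0.9]
gripper_width: 0.0184
gripper_force: 50.0
```

Call:
{"method": "jog_arm", "body": {"travel": [[0,0,0],[0,0,0],[0,0,0],[0,0,0],[0,0,0],[0,0,0],[0,0,0],[0,0,0],[0,0,0],[0,0,0]], "dr": [[0,0,0.02],[0,0,0.04],[0,0,0.06],[0,0,0.07],[0,0,0.079],[0,0,0.079],[0,0,0.079],[0,0,0.079],[0,0,0.079],[0,0,0.079]], "claw": [0,0,0,0,0,0,0,0,0,0]}}

```text
time_s: 12.4
tcp_pos: [0.4847, 0.198, 0.361]
eef_rot: [87.6, -89.6, -177.6]
contact_force: [0.2, 0.5, -1.2]
gripper_width: 0.0187
gripper_force: 50.0
```

```bash
python3 - <<'E'
from h import *
from ax import fit
s=r.get_state();print(s['tcp_pos'],s['contact_force'],s['joints'].round(1))
goal((.4845,.1976,.36),side(90,1))
for cam in('scene','top'):
  P=cloud(r.capture(cam)); z0=s['tcp_pos'][2]
  fit(P,cam+' handle',(.484,.179),z0-.105,z0-.02,.01) if cam=='scene' else 0
  fit(P,cam+' bristles',(.484,.179),z0+.07,z0+.105,.016)
  q=P[(np.hypot(P[...,0]-.484,P[...,1]-.179)<.025)&(P[...,2]>.19)];print('z range',np.percentile(q[:,2],[.5,99.5])-z0)
save(r.capture('scene'),'s5.png')
E
```

```text
[0.4847057  0.19795071 0.36096811] [ 0.21218757  0.50741959 -1.21329817] [ -17.1   20.9   -9.8  -81.1 -104.7 -147.7]
travel [-0.0019 -0.0004 -0.0007] dr [-0.0001 -0.      0.0011] joints [ -17.1   20.9   -9.8  -81.1 -104.7 -147.7] t 12.4
scene handle 600 axis xy at z=.15 [0.4874 0.1794] slope [-0.004  0.002] rms 0.001
scene bristles 553 axis xy at z=.15 [0.4855 0.1747] slope [0.004 0.018] rms 0.001
z range [-0.10274563  0.11070559]
top bristles 149 axis xy at z=.15 [0.4834 0.179 ] slope [-0.001 -0.002] rms 0.0003
z range [-0.09213596  0.11327309]
```

View pics/s5.png

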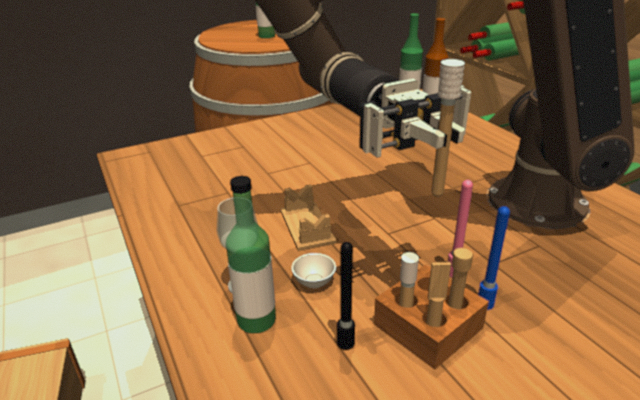

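The brush is now bristles up at (452,80), handle down at (440,190), vertical, over its empty well. Lower it.

Call:
{"method": "jog_arm", "body": {"travel": [[-0.05,0,0],[-0.1,0,0],[-0.15,0,0],[-0.2,0,0],[-0.25,0,0],[-0.3,0,0],[-0.35,0,0],[-0.39,0,0],[-0.43,0,0],[-0.45,0,0]], "dr": [[0,0,0],[0,0,0],[0,0,0],[0,0,0],[0,0,0],[0,0,0],[0,0,0],[0,0,0],[0,0,0],[0,0,0]], "claw": [0,0,0,0,0,0,0,0,0,0]}}

```text
time_s: 13.8
tcp_pos: [0.4863, 0.1981, 0.1349]
eef_rot: [83.9, -89.7, -173.9]
contact_force: [-0.1, -0.8, -1.0]
gripper_width: 0.0188
gripper_force: 50.0
```

Call:
{"method": "jog_arm", "body": {"travel": [[-0.005,0,0],[-0.01,0,0],[-0.015,0,0],[-0.02,0,0],[-0.024,0,0],[-0.028,0,0],[-0.032,0,0],[-0.034,0,0],[-0.034,0,0],[-0.034,0,0]], "dr": [[0,0,0],[0,0,0],[0,0,0],[0,0,0],[0,0,0],[0,0,0],[0,0,0],[0,0,0],[0,0,0],[0,0,0]], "claw": [0,0,0,0,0,0,0,0,0,0]}}

```text
time_s: 15.05
tcp_pos: [0.4863, 0.198, 0.119]
eef_rot: [87.2, -89.6, -177.1]
contact_force: [0.4, -0.7, -0.9]
gripper_width: 0.0187
gripper_force: 50.0
```

Call:
{"method": "jog_arm", "body": {"travel": [[-0.001,0,0],[-0.002,0,0],[-0.003,0,0],[-0.004,0,0],[-0.004,0,0],[-0.005,0,0],[-0.005,0,0],[-0.006,0,0],[-0.006,0,0],[-0.006,0,0]], "dr": [[0,0,0],[0,0,0],[0,0,0],[0,0,0],[0,0,0],[0,0,0],[0,0,0],[0,0,0],[0,0,0],[0,0,0]], "claw": [0,0,0,0,0,0,0,0,0,0]}}

```text
time_s: 16.3
tcp_pos: [0.4861, 0.1983, 0.1181]
eef_rot: [61.6, -89.5, -151.5]
contact_force: [0.1, 0.2, 10.7]
gripper_width: 0.0185
gripper_force: 50.0
```

Contact of 10.7 N came at the predicted height (0.118), so the handle is on the well floor. I'll lean it slightly toward −x, away from its neighbours, then open.

Call:
{"method": "jog_arm", "body": {"travel": [[0.002,-0.004,0],[0.002,-0.008,0],[0.001,-0.012,0],[0.001,-0.016,0],[0.001,-0.016,0],[0.001,-0.016,0],[0.001,-0.016,0],[0.001,-0.016,0],[0.001,-0.016,0],[0.001,-0.016,0]], "dr": [[0,0,-0.003],[0,0,-0.006],[0,0,-0.009],[0,0,-0.012],[0,0,-0.012],[0,0,-0.012],[0,0,-0.012],[0,0,-0.012],[0,0,-0.012],[0,0,-0.012]], "claw": [0,0,0,0,0,0.4,0.4,0.4,0.4,0.4]}}

```text
time_s: 17.55
tcp_pos: [0.4783, 0.198, 0.1163]
eef_rot: [89.8, -85.3, -179.8]
contact_force: [0.7, -1.3, 0.3]
gripper_width: 0.035
gripper_force: 0.1
```

```bash
python3 - <<'E'
from h import *
from ax import fit
s=r.get_state();print(s['tcp_pos'],s['contact_force'],s['gripper_width'],rot(s['eef_rot']).round(3))
P=cloud(r.capture('scene'))
fit(P,'bristles',(.475,.179),.188,.225,.016)
E
```

```text
[0.47829204 0.19804971 0.11626672] [ 0.68240141 -1.28592242  0.3379667 ] 0.034954212799724056 [[-0.082  0.997 -0.001]
 [-0.     0.001  1.   ]
 [ 0.997  0.082  0.   ]]
bristles 392 axis xy at z=.15 [0.4679 0.1806] slope [-0.131 -0.012] rms 0.0014
```

Call:
{"method": "jog_arm", "body": {"travel": [[0,0,-0.02],[0,0,-0.04],[0,0,-0.06],[0,0,-0.08],[0,0,-0.1],[0,0,-0.14],[0,0,-0.2],[0,0,-0.26],[0,0,-0.3],[0,0,-0.3]], "dr": [[0,0,0],[0,0,0],[0,0,0],[0,0,0],[0,0,0],[0,0,0],[0,0,0],[0,0,0],[0,0,0],[0,0,0]], "claw": [0.4,0.4,0.4,0.4,0.4,0.4,0.4,0.4,0.4,0.4]}}

```text
time_s: 18.85
tcp_pos: [0.4787, 0.0464, 0.1161]
eef_rot: [90.0, -85.3, 179.9]
contact_force: [0.5, 0.1, 0.8]
gripper_width: 0.0349
gripper_force: 0.0
```

```bash
python3 - <<'E'
from h import *
from ax import fit
d=np.load('c0.npz')
c=r.capture('scene');save(c,'s6.png');P=cloud(c)
q=P[(np.hypot(P[...,0]-.44,P[...,1]-.179)<.05)&(P[...,2]>.185)];print('top',len(q),np.median(q,0).round(3),np.percentile(q[:,2],99.5))
b=r.capture('top');B=cloud(b)
for n in['muddler','spatula','small_brush','bottle','glass','cork_dish','brush']:
  for x in r.regions_of(n,'top')[:2]:
    print(n,round(x['conf'],2),'now',np.median(B[x['pixels']],0).round(3),'before',np.median(d['B'][x['pixels']],0).round(3))
print(r.get_state()['contact_force'])
E
```

```text
top 97 [0.46  0.137 0.196] 0.21584010000437526
muddler 0.51 now [0.461 0.123 0.21 ] before [0.467 0.147 0.063]
spatula 0.76 now [0.522 0.247 0.128] before [0.522 0.246 0.129]
small_brush 0.79 now [0.539 0.19  0.156] before [0.539 0.19  0.154]
small_brush 0.71 now [ 0.754 -0.053  0.131] before [ 0.754 -0.053  0.131]
bottle 0.73 now [0.755 0.049 0.194] before [0.755 0.049 0.194]
glass 0.91 now [ 0.753 -0.053  0.133] before [ 0.753 -0.053  0.133]
cork_dish 0.82 now [0.633 0.006 0.019] before [0.634 0.006 0.019]
brush 0.85 now [0.648 0.175 0.115] before [0.648 0.176 0.114]
brush 0.84 now [0.461 0.121 0.211] before [0.467 0.144 0.063]
[0.15169553 0.25053823 0.23224914]
```

View pics/s6.png

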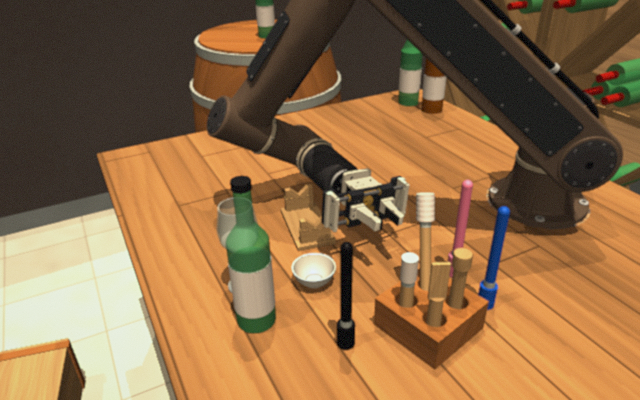

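The brush stands bristles up at (426,205), leaning on the rim clear of the gripper, and everything else is unmoved. Back off a little more and check that it has settled and is seated.

Call:
{"method": "jog_arm", "body": {"travel": [[0.02,0,-0.03],[0.05,0,-0.06],[0.08,0,-0.09],[0.1,0,-0.12],[0.1,0,-0.12],[0.1,0,-0.12],[0.1,0,-0.12],[0.1,0,-0.12],[0.1,0,-0.12],[0.1,0,-0.12]], "dr": [[0,0,0],[0,0,0],[0,0,0],[0,0,0],[0,0,0],[0,0,0],[0,0,0],[0,0,0],[0,0,0],[0,0,0]], "claw": [0.4,0.4,0.4,0.4,0.4,0.4,0.4,0.4,0.4,0.4]}}

```text
time_s: 20.55
tcp_pos: [0.4744, -0.0118, 0.1661]
eef_rot: [89.7, -85.3, -179.6]
contact_force: [0.5, -0.0, -0.4]
gripper_width: 0.0353
gripper_force: 0.0
```

```bash
python3 - <<'E'
from h import *
from ax import fit
for cam in('scene','top'):
  P=cloud(r.capture(cam))
  q=P[(np.hypot(P[...,0]-.46,P[...,1]-.125)<.035)&(P[...,2]>.175)];print(cam,'head',len(q),np.median(q,0).round(3),np.percentile(q[:,2],[90,99]))
  x=fit(P,'handle',(.47,.155),.085,.16,.01)
  b=x[:2]+(.012-.15)*x[2:];L=np.sqrt(1+x[2]**2+x[3]**2);print('foot xy',b,'tilt',np.degrees(np.arccos(1/L)),'expect head centre z',.01+.22/L,'max',.01+.22/L+.016*np.sqrt(1-1/L**2), 'top xy', x[:2]+.07*x[2:])
  for d in r.regions_of('muddler',cam)[:2]: q=P[d['pixels']];print('muddler',d['conf'],np.median(q,0).round(3))
E
```

```text
scene head 496 [0.469 0.131 0.198] [0.21455343 0.21825865]
handle 485 axis xy at z=.15 [0.4685 0.1385] slope [-0.169 -0.381] rms 0.0015
foot xy [0.4918947 0.1910973] tilt 22.628643707678254 expect head centre z 0.21306395607128029 max 0.21922006506872307 top xy [0.45667005 0.11187092]
muddler 0.76 [0.478 0.247 0.129]
top head 271 [0.457 0.117 0.213] [0.21817125 0.22030706]
handle 53 axis xy at z=.15 [0.4652 0.1378] slope [-0.172 -0.369] rms 0.0003
foot xy [0.4889636  0.18863606] tilt 22.143037801452774 expect head centre z 0.2137740689936299 max 0.2198047909161365 top xy [0.45314257 0.11194748]
muddler 0.76 [0.465 0.231 0.168]
```

The measured head height (0.218–0.220) matches the value for a fully seated brush (0.219). The muddler is unmoved. Handing in.

```bash
python3 -c "
from plant import r
print(r.close_job())"
```

```text
the job is handed in; nothing more can be done
None
```

The brush is back in its well, handle down on the floor and bristles up. I let go and it leans on the rim; camera checks show nothing else moved, and I handed in at about 21 s.

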